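# Candle the blue egg with tongs

### The arm

A 6-joint arm with a two-finger parallel gripper is mounted at the origin on the work surface. World frame = base frame: x ahead of the robot, y to its left, z up, the work surface at z = 0. Lengths are in m, angles in rad, forces in N, time in s.
With the tool pointing down it reaches from about 0.25 to 0.775 m from the base axis. Payload 8.9 kg.
Tool frame: the origin (TCP) lies midway between the tips of the shut fingers; the grasp point (between the pads) lies 19 mm behind it; z points along the fingers, x is the direction in which the jaws open and shut, and the axes are right-handed (so a half turn about z gives the same grasp; the last joint's range is limited). The gripper opens to 85 mm and grips with 20 to 120 N. Pads are 22 mm wide; open, the fingers measure 114 mm over their backs; the gripper's body (76 mm by 85 mm) begins 54 mm behind the grasp point. The pads swing forward as they close: fully open they stand 13 mm farther back than shut.
Start: joints at [-1.367, 0.291, -0.153, 1.127, 0, 1.431], TCP at [0.176, -0.494, 0.194] pointing down, gripper open.
Joint ranges: [-2.52, 2.52], [-0.91, 1.74], [-1.3, 1.37], [-1.96, 2.02], [-1.52, 1.47], [-3.14, 3.14]. Speed limits (rad/s): [2.22, 2.22, 2.79, 3.14, 3.14, 3.14].

### API

Orientations are given as a rotation vector (axis times angle).
In Python, from station import state, eyes, sign_off gives the robot as it stands.
- The arm moves only by the tool apply_moves, never from a script. Its argument "targets" is one flat list of numbers, 7 for each row, row after row: the shift along the tool's x, y, z in mm, then the turn, a rotation vector about the tool's x, y, z in degrees, then the closure, from -1 (fully open) to 1 (shut), so that 0 is half open. In form: [dx, dy, dz, rx, ry, rz, grip, dx, dy, dz, rx, ry, rz, grip, ...]. A call has 1 to 12 rows; each row shifts and turns the commanded pose from where the row before left it, along the tool's axes as they then stand; what a row does not reach is not made up. A row lasts 1/8 s, in which the tool goes at most 62.5 mm and 10.7 degrees, less where a joint would pass 70% of its speed; a pose out of reach is approached as far as the arm can. A call with a gripper value outside its range is refused whole. The fingers move at their own pace and stop on an object; "force" is the grip in N (left out, the last holds). Time passes only in rows, so rows that do not move let the fingers close. It gives the time, the measured TCP pose, the force and the opening at its end, in the units of the state.
- state(): the state, without advancing time (a new reading comes with each control period).
- eyes.snapshot(name): name is "side" or "top"; returns the picture (420x560x3 uint8, blue, green, red); there is no depth.
- eyes.get_calibration(name): a dict with "mtx" (3x3 intrinsics, pixels), "rvec" (rotation vector, rad) and "tvec" (3), from world to camera coordinates, as OpenCV has them. Camera axes: x right, y down, z forward; pixel columns grow to the right and rows downward; lengths in m; the calibration is good to about 2 mm. A picture is of the moment at which its call begins. get_calibration takes no time and is no camera call.
- sign_off(): hands the job in, once; it reports no verdict.
The state is a dict: "time_s": time; "q": joint angles; "dq": joint speeds; "joint_torque": joint torques, N m; "position": TCP position; "tool_rot": TCP orientation; "force": force on the tool from outside, world axes, zero at the start; "moment": the same for the moment, N m; "width": opening from 0.0 (shut) to 1.0 (fully open).
Only numpy, scipy, OpenCV 4.12 (cv2) and the standard library are available. Lean on these libraries where they do the work, as an engineer would, in place of code of your own. Each camera call takes 0.05 s, during which the arm holds its last target.

### The job

The library's loan box of model eggs is being checked for cracks. Pick up the spring tongs by the black lands, close them on the blue egg, lift it out of its cup and finish holding it still in the tongs over the middle of the round light pad, with at least 6 cm of air between egg and pad: the program ends while holding, nothing is put down. Do not touch the blue egg with the gripper itself, leave the other two eggs in their cups and do not push the magnifier or the stamp about.

Things in the scene. Friction and masses are not known exactly. Their poses are not given: they have to be found in the camera images.
- tongs_grip (a point): Point on the centre line of loose spring tongs lying on a wooden rest, half-way up and between the two black lands where fingers pinch. x points along the tongs to the tips, y across (the way they close), z up. Lands: flat vertical faces 60 mm long, 22 mm high, outsides 47 mm apart at this point when open, 41 mm and parallel when a little closed, 32 mm on the egg (off parallel by under 0.06 rad).
- tongs_tip (a point): Middle between the orange V-shaped tip pads of the open tongs, 85 mm ahead (+x) of tongs_grip and 1 mm lower; same axes. Pads 20 mm high, 70 mm apart inside when open (88 mm overall, steel backs included), 40 mm when closed on the egg.
- tongs_arm (a joint): Closing angle of the tongs, rad: 0 open (spring rest), 0.18 closed on an egg, 0.24 stop. The pivot is 85 mm behind tongs_grip. Squeezing the lands takes 5 N to start and 8 N at the egg. The spring opens them again, so a gripper holding the lands part-closed keeps the tongs by the spring's push: 41 mm over the lands leaves about 57 mm between the tips.
- tongs: The tongs as a whole: steel arms, black lands, orange tips, 190 mm long, 90 g. Origin 11 mm below tongs_grip, on the underside, 34 mm above the table at the start; same axes.
- blue_egg_center (a point): The blue-green egg, rigid, 40 mm thick and 50 mm tall, about 45 g, upright with its fat end down in one of three cups of the stand (any of the three). The point is at its widest height, 20 mm above its bottom end (lower half a half-ball). About 53 mm above the table at the start; the cup's rim is 15 mm below the point. Its yaw means nothing.
- blue_egg: The blue egg as a whole; origin at its bottom end.
- white_egg: White egg of the same shape in another cup; leave it. Origin at its bottom end.
- brown_egg: Brown egg of the same shape in another cup; leave it. Origin at its bottom end.
- stand: Fixed dark wooden stand, 70 x 300 mm slab 12 mm thick, with three egg cups in a row along its y, 110 mm apart, rims 38 mm above the table, 32 mm across. Origin under the middle cup, on the table.
- rest: Fixed pale wooden rest that the tongs lie on, 190 x 100 x 6 mm, with two cross bars 34 mm high at x = -72 and +46 mm; x along the tongs. Clear beside the lands. Origin on the table under its middle.
- light_pad_top (a point): Middle of the glowing top of the fixed round light pad: black rim 120 mm across, cream top 106 mm across, 12 mm high. The point is on the top.
- light_pad: The light pad as a whole; origin on the table under its middle.
- stamp: Bystander: office stamp with wooden knob, 30 x 60 mm, 66 mm tall.
- magnifier: Bystander: round magnifying glass lying flat, 66 mm across, 16 mm high, handle 100 mm towards its -x.
Mind the look-alikes: they are no part of the job. What is shaped like the tongs but green or purple is not meant. What is meant by the blue_egg is not yellow, and is the larger of those in its own colour.

How it is judged:
By the outcome, as a careful person would: the job done as asked, in the order asked, and still so for the second after the job is handed in, while the arm keeps its last pose, push and grip.
It also fails if it takes over 38 s, if anything falls off the work surface, if the arm or the gripper's body presses on something with over 40 N, if the wrist force passes 120 N, or if a joint passes its speed limit or range.

## Working session

There is one attempt and no reset: what is moved stays moved. The work goes in short steps, Python scripts to look and compute and a tool call to move; the robot and the scene stay as the last step left them, time stands still between calls to the robot, and variables do not carry over. Pictures are saved under pics/ and viewed, and the job is handed in when it is done.

Besides the shell and the picture viewer there is one more tool, called as name(argument=value, ...) on one line, values as JSON. apply_moves: Moves the arm, as the interface text tells. Its arguments: {"type":"object","properties":{"targets":{"type":"array","items":{"type":"number"}},"force":{"type":"number"}},"required":["targets"]}

```bash
mkdir -p pics; ls; python3 - <<'E'
from station import state, eyes
import cv2
s=state();print(s)
for n in("side","top"):
    im=eyes.snapshot(n);cv2.imwrite(f"pics/{n}0.png",im)
    c=eyes.get_calibration(n);print(n,c)
E
```

```text
pics
{'time_s': 0.0, 'q': array([-1.36727890e+00,  2.91281873e-01, -1.54130485e-01,  1.12672088e+00,
       -1.51379479e-05,  1.43150600e+00]), 'dq': array([ 0.0002211 ,  0.0006858 ,  0.00144129,  0.00088613, -0.00038673,
        0.00051029]), 'joint_torque': array([-2.75389230e-04, -5.37144756e+01,  3.31373477e+01,  1.58063538e-02,
       -4.15516015e-04,  1.37425252e-05]), 'position': array([ 0.1763707 , -0.49395631,  0.19342997]), 'tool_rot': array([-2.56705234e+00,  1.80946636e+00,  1.54766742e-03]), 'force': array([ 0.10075089,  0.42349747, -0.46489655]), 'moment': array([-0.01983805, -0.02711065, -0.01198819]), 'width': 1.001146319287893}
side {'mtx': array([[487.49674323,   0.        , 283.87972506],
       [  0.        , 487.49674323, 205.52514706],
       [  0.        ,   0.        ,   1.        ]]), 'rvec': array([ 0.64737169, -2.53270454,  1.29917008]), 'tvec': array([0.42579856, 0.12194235, 1.08586758])}
top {'mtx': array([[497.53499027,   0.        , 275.15599032],
       [  0.        , 497.53499027, 210.21874984],
       [  0.        ,   0.        ,   1.        ]]), 'rvec': array([ 2.16477707, -2.2068641 ,  0.03883373]), 'tvec': array([0.10217601, 0.42180223, 1.31481064])}
```

View pics/top0.png

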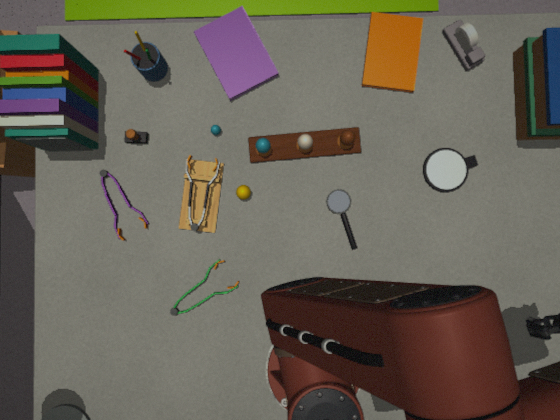

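View pics/side0.png

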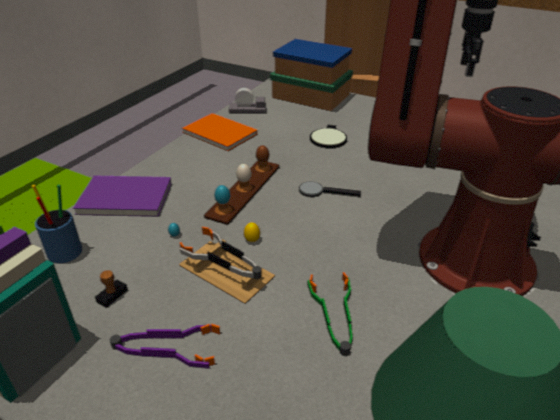

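```bash
cat > h.py <<'E'
import numpy as np, cv2
from station import state, eyes
def cal(n):
    c=eyes.get_calibration(n);R=cv2.Rodrigues(c["rvec"])[0];return c["mtx"],R,np.array(c["tvec"]).ravel()
def ray(n,uv):
    K,R,t=cal(n);d=R.T@np.linalg.inv(K)@np.array([uv[0],uv[1],1.]);return -R.T@t,d
def plane(n,uv,z):
    o,d=ray(n,uv);return o+d*(z-o[2])/d[2]
def proj(n,p):
    K,R,t=cal(n);q=K@(R@np.array(p)+t);return q[:2]/q[2]
def tri(a,b):
    (o1,d1),(o2,d2)=ray("top",a),ray("side",b)
    d1=d1/np.linalg.norm(d1);d2=d2/np.linalg.norm(d2)
    s=np.linalg.lstsq(np.c_[d1,-d2],o2-o1,rcond=None)[0]
    p,q=o1+s[0]*d1,o2+s[1]*d2
    return (p+q)/2,np.linalg.norm(p-q)
def crop(im,x,y,w,h,k,f):
    cv2.imwrite(f,cv2.resize(im[y:y+h,x:x+w],None,fx=k,fy=k,interpolation=cv2.INTER_CUBIC))
def blobs(im,lo,hi,roi,amin=5):
    x,y,w,h=roi;m=cv2.inRange(cv2.cvtColor(im,cv2.COLOR_BGR2HSV),lo,hi);k=np.zeros_like(m);k[y:y+h,x:x+w]=m[y:y+h,x:x+w]
    n,l,st,c=cv2.connectedComponentsWithStats(k)
    return [(st[i].tolist(),c[i].round(2).tolist()) for i in range(1,n) if st[i][4]>=amin]
E
python3 - <<'E'
from h import *
t=cv2.imread("pics/top0.png");s=cv2.imread("pics/side0.png")
crop(t,170,120,110,120,6.5/1.4,"pics/tc.png")
crop(s,160,170,130,130,4.5,"pics/sc.png")
print("blue t",blobs(t,(80,80,40),(110,255,255),(200,110,100,60)))
print("blue s",blobs(s,(80,80,40),(110,255,255),(160,170,100,80)))
print("or t",blobs(t,(4,170,90),(14,255,255),(180,145,50,50),3))
print("or s",blobs(s,(4,170,90),(14,255,255),(170,220,60,50),3))
print("blk t",blobs(t,(0,0,0),(180,255,45),(180,150,50,90),5))
print("blk s",blobs(s,(0,0,0),(180,255,45),(170,220,110,80),5))
print("cream t",blobs(t,(0,0,200),(180,90,255),(410,140,70,60),100))
print("cream s",blobs(s,(0,0,190),(180,90,255),(300,120,60,40),50))
E
```

```text
blue t [([211, 125, 10, 10, 77], [215.25, 129.36]), ([256, 138, 14, 15, 162], [262.55, 144.98])]
blue s [([215, 185, 15, 19, 219], [221.91, 194.0]), ([168, 223, 11, 13, 112], [173.4, 229.05])]
or t []
or s [([202, 227, 10, 7, 26], [207.38, 229.27]), ([180, 243, 12, 6, 26], [185.15, 246.5])]
blk t [([191, 188, 1, 8, 8], [191.0, 191.5]), ([190, 199, 1, 7, 7], [190.0, 202.0])]
blk s [([214, 220, 18, 4, 30], [223.27, 221.33]), ([221, 242, 22, 17, 149], [231.44, 249.74]), ([208, 253, 22, 17, 162], [218.01, 260.37]), ([254, 272, 7, 7, 47], [256.96, 275.0])]
cream t []
cream s [([313, 129, 31, 14, 332], [328.0, 136.02])]
```

View pics/tc.png

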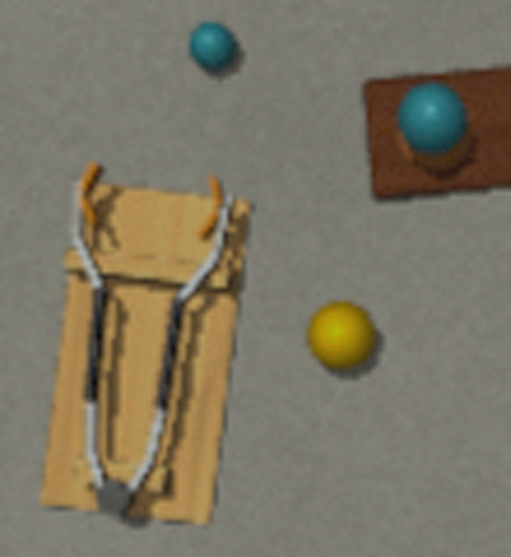

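View pics/sc.png

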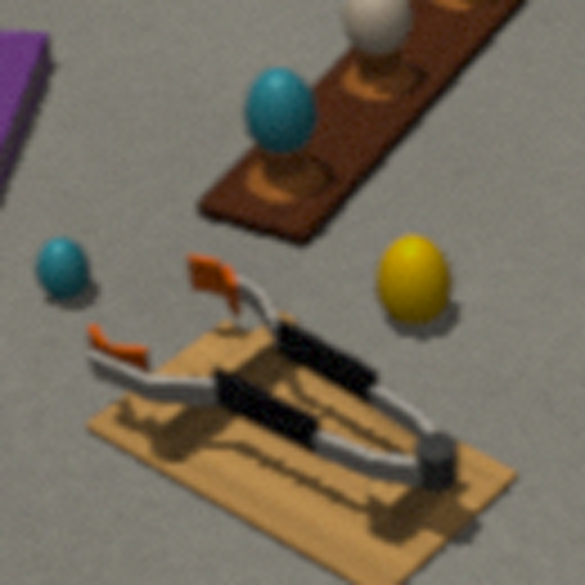

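```bash
python3 - <<'E'
from h import *
t=cv2.imread("pics/top0.png")
for v in(60,75,90): print("blk t",v,blobs(t,(0,0,0),(180,110,v),(182,180,35,55),6))
print("or t",blobs(t,(5,190,90),(16,255,255),(180,145,50,40),3))
crop(t,400,140,80,60,8,"pics/pad.png")
# pad rim
print("pad dark",blobs(t,(0,0,0),(180,255,60),(415,140,60,60),20))
print("pad light",blobs(t,(0,0,150),(180,90,255),(415,140,60,60),100))
k=1/4.645
L=plane("top",(170+96*k,120+345*k),.056);Rr=plane("top",(170+172*k,120+350*k),.056)
P=plane("top",(170+113*k,120+490*k),.056);T1=plane("top",(170+90*k,120+195*k),.054);T2=plane("top",(170+213*k,120+208*k),.054)
print("lands",L,Rr,(L+Rr)/2,L-Rr);print("pivot",P,"tips",T1,T2,(T1+T2)/2,T1-T2)
d=(T1+T2)/2-P;print("yaw",np.arctan2(d[1],d[0]),np.linalg.norm(d))
print("tri lands",tri((170+96*k,120+345*k),(218.0,260.4)),tri((170+172*k,120+350*k),(231.4,249.7)))
print("egg tri",tri((262.55,144.98),(221.9,194.0)))
for z in(.053,.06):print("egg",plane("top",(262.55,144.98),z),plane("side",(221.9,194.),z))
print("side pad",plane("side",(328,136),.012))
E
```

```text
blk t 60 [([189, 186, 3, 19, 28], [190.21, 195.61]), ([207, 186, 2, 4, 6], [207.67, 187.83]), ([206, 192, 2, 5, 8], [206.5, 194.0]), ([205, 198, 2, 5, 6], [205.67, 200.17])]
blk t 75 [([189, 181, 4, 25, 48], [190.29, 193.0]), ([204, 185, 5, 23, 38], [206.24, 195.37]), ([196, 226, 5, 7, 15], [197.53, 229.73])]
blk t 90 [([188, 180, 6, 27, 60], [190.17, 192.97]), ([204, 185, 5, 24, 46], [206.02, 196.02]), ([191, 222, 11, 12, 56], [195.43, 227.8])]
or t [([190, 166, 1, 3, 3], [190.0, 167.0])]
pad dark [([423, 148, 52, 44, 317], [449.21, 169.1])]
pad light [([427, 150, 39, 39, 1194], [445.96, 169.19])]
lands [0.46703377 0.31140685 0.056     ] [0.46337477 0.26894313 0.056     ] [0.46520427 0.29017499 0.056     ] [0.003659   0.04246372 0.        ]
pivot [0.38599069 0.30271755 0.056     ] tips [0.55163595 0.31433229 0.054     ] [0.54282351 0.24532105 0.054     ] [0.54722973 0.27982667 0.054     ] [0.00881245 0.06901125 0.        ]
yaw -0.1410261761399243 0.1628681077497946
tri lands (array([0.46908775, 0.31422499, 0.04417582]), np.float64(0.0023041327831700735)) (array([0.46499924, 0.2712624 , 0.0427632 ]), np.float64(0.001104056137687432))
egg tri (array([0.59129301, 0.1226922 , 0.05700893]), np.float64(0.0004536005262902853))
egg [0.59224043 0.12296692 0.053     ] [0.59464244 0.11791156 0.053     ]
egg [0.59093628 0.12268572 0.06      ] [0.58839394 0.12614651 0.06      ]
side pad [ 0.52251364 -0.36008901  0.012     ]
```

View pics/pad.png

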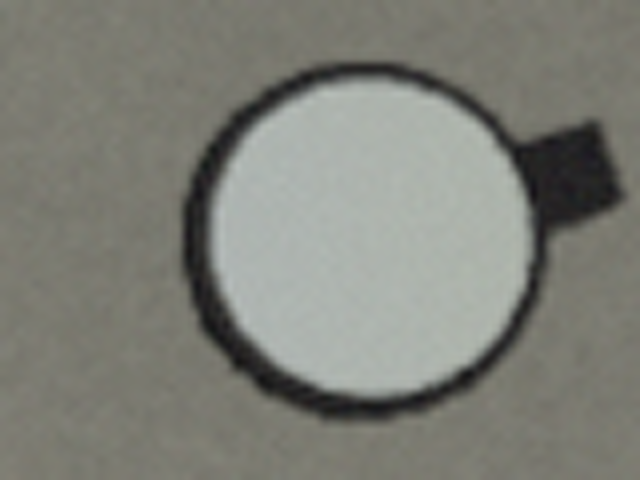

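```bash
cat >> h.py <<'E'
from scipy.spatial.transform import Rotation as Rn
def plan(p,yawx=None,cur=None):
    """world TCP target, and yaw of tool x -> tool frame shift mm and rz deg (tool down)"""
    s=state();R=Rn.from_rotvec(s["tool_rot"]).as_matrix()
    d=R.T@(np.array(p)-s["position"])*1000
    if yawx is None: return d.round(1)
    x=np.array([np.cos(yawx),np.sin(yawx),0]);T=np.c_[x,np.cross([0,0,-1],x),[0,0,-1]]
    return d.round(1),np.degrees(Rn.from_matrix(R.T@T).as_rotvec()).round(2)
E
python3 - <<'E'
from h import *
t=cv2.imread("pics/top0.png")
k=1/4.645
W=lambda x,y,z:plane("top",(170+x*k,120+y*k),z)[:2].round(4)
print("rest corners BL BR TRside",W(43,505,.006),W(210,522,.006),W(250,200,.006))
for n,c in(("brown",(348,137)),("white",(305,142))):print(n,plane("top",c,.06).round(4))
print("stand edges",plane("top",(170+375*k,120+195*k),.012),plane("top",(360,153),.012))
print("yellow",blobs(t,(22,120,90),(35,255,255),(230,175,30,35)), plane("top",(243.5,192),.025))
print("smallblue",plane("top",(215.3,129.4),.015))
print("pad",plane("top",(445.96,169.19),.012),plane("top",(400+372/8,140+239/8),.012))
print("magn",plane("top",(339,202),.01))
s=state();print(Rn.from_rotvec(s["tool_rot"]).as_matrix().round(3))
for y in (-.141-np.pi/2,-.141+np.pi/2):print(plan((.4675,.291,.10),y))
E
```

```text
rest corners BL BR TRside [0.3794 0.3524] [0.3678 0.2558] [0.5541 0.2302]
brown [ 0.6068 -0.0985  0.06  ]
white [0.5963 0.0127 0.06  ]
stand edges [0.55458627 0.15713958 0.012     ] [ 0.57247482 -0.13580587  0.012     ]
yellow [([236, 185, 14, 14, 154], [242.65, 191.44])] [0.47298154 0.17676752 0.025     ]
smallblue [0.64439276 0.25091396 0.015     ]
pad [ 0.52408343 -0.36271891  0.012     ] [ 0.52222009 -0.36407982  0.012     ]
magn [ 0.44239078 -0.07662606  0.01      ]
[[ 0.336 -0.942 -0.   ]
 [-0.942 -0.336  0.001]
 [-0.001 -0.    -1.   ]]
(array([-641.4, -538. ,   94.3]), array([1.000e-02, 6.000e-02, 2.772e+01]))
(array([-641.4, -538. ,   94.3]), array([-9.0000e-02,  1.0000e-02, -1.5228e+02]))
```

Candidates: the tongs are the steel pair with black lands on the rest (top 199,195), against the purple pair (120,205) and the green pair (205,285). The blue egg is the larger one, in the cup (263,147), against the small teal one (215,129) and the yellow one (243,191). The crops confirm both choices. I'll rotate first, then move across.

apply_moves(targets=[0, 0, 0, 0, 0, -10.2, -1, 0, 0, 0, 0, 0, -10.2, -1, 0, 0, 0, 0, 0, -10.2, -1, 0, 0, 0, 0, 0, -10.2, -1, 0, 0, 0, 0, 0, -10.2, -1, 0, 0, 0, 0, 0, -10.2, -1, 0, 0, 0, 0, 0, -10.2, -1, 0, 0, 0, 0, 0, -10.2, -1, 0, 0, 0, 0, 0, -10.2, -1, 0, 0, 0, 0, 0, -10.2, -1, 0, 0, 0, 0, 0, -10.2, -1, 0, 0, 0, 0, 0, -10.2, -1])

```text
time_s: 1.6
position: [0.1764, -0.4942, 0.1937]
tool_rot: [-2.818, -1.386, -0.0]
force: [-1.1, -0.0, -0.3]
width: 0.996
```

apply_moves(targets=[0, 0, 0, 0, 0, -10.1, -1, 0, 0, 0, 0, 0, -10.1, -1, 0, 0, 0, 0, 0, -10.1, -1, 0, 0, 0, 0, 0, 0, -1])

```text
time_s: 2.1
position: [0.1764, -0.4942, 0.1937]
tool_rot: [-2.366, -2.066, -0.0]
force: [-1.0, 0.6, 0.5]
width: 1.0
```

```bash
python3 - <<'E'
from h import *
print(state()["q"].round(3),plan((.4675,.291,.12),-.135+np.pi/2))
E
```

```text
[-1.367  0.291 -0.154  1.127 -0.    -1.232] (array([817.2, 182.9,  74.2]), array([-0.01, -0.04,  0.01]))
```

apply_moves(targets=[46, 10.3, 0, 0, 0, 0, -1, 46, 10.3, 0, 0, 0, 0, -1, 46, 10.3, 0, 0, 0, 0, -1, 46, 10.3, 0, 0, 0, 0, -1, 46, 10.3, 0, 0, 0, 0, -1, 46, 10.3, 0, 0, 0, 0, -1, 46, 10.3, 0, 0, 0, 0, -1, 46, 10.3, 0, 0, 0, 0, -1, 46, 10.3, 0, 0, 0, 0, -1, 46, 10.3, 0, 0, 0, 0, -1, 46, 10.3, 0, 0, 0, 0, -1, 46, 10.3, 0, 0, 0, 0, -1])

```text
time_s: 3.6
position: [0.3729, 0.0377, 0.1941]
tool_rot: [2.369, 2.062, 0.001]
force: [0.6, -0.7, 1.1]
width: 0.999
```

apply_moves(targets=[46, 10.3, 0, 0, 0, 0, -1, 46, 10.3, 0, 0, 0, 0, -1, 46, 10.3, 0, 0, 0, 0, -1, 46, 10.3, 0, 0, 0, 0, -1, 46, 10.3, 0, 0, 0, 0, -1, 34, 7.6, 0, 0, 0, 0, -1, 0, 0, 0, 0, 0, 0, -1])

```text
time_s: 4.47
position: [0.4665, 0.2917, 0.1933]
tool_rot: [-2.366, -2.066, 0.0]
force: [0.1, -0.6, -0.8]
width: 0.998
```

```bash
python3 - <<'E'
from h import *
print(state()["q"].round(3),plan((.4675,.291,.10),-.135+np.pi/2))
s=eyes.snapshot("side");cv2.imwrite("pics/s1.png",s)
t=eyes.snapshot("top");cv2.imwrite("pics/t1.png",t)
crop(s,130,130,180,180,3.3,"pics/s1c.png")
crop(t,150,130,150,120,4,"pics/t1c.png")
E
```

```text
[ 0.426  0.339 -0.086  1.146  0.     0.561] (array([-0.5,  1.1, 93.3]), array([-0.03, -0.  , -0.03]))
```

View pics/s1c.png

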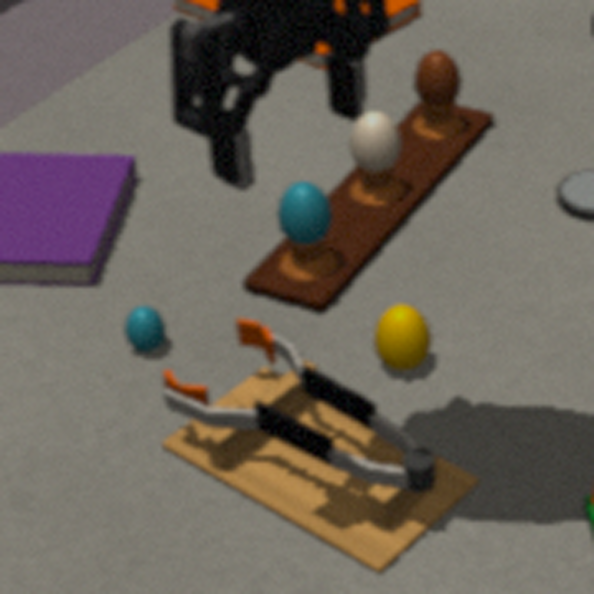

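View pics/t1c.png

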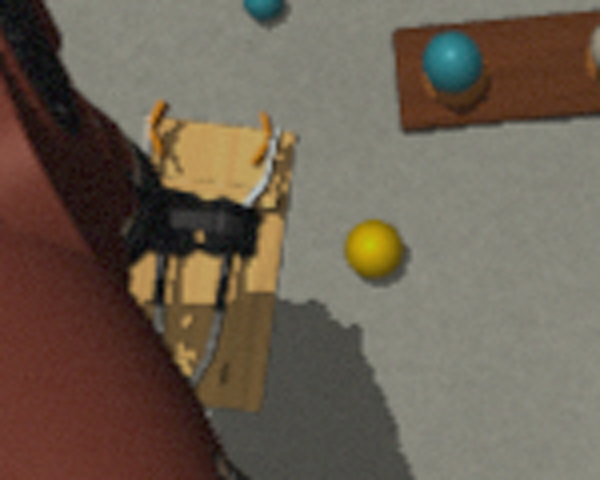

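apply_moves(targets=[0, 0, 40, 0, 0, 0, -1, 0, 0, 40, 0, 0, 0, -1, 0, 1, 30, 0, 0, 0, -1, 0, 0, 10, 0, 0, 0, -1, 0, 0, 0, 0, 0, 0, -1])

```text
time_s: 5.2
position: [0.4672, 0.2892, 0.0743]
tool_rot: [-2.366, -2.066, 0.001]
force: [0.1, 0.3, 0.4]
width: 0.999
```

```bash
python3 - <<'E'
from h import *
print(state()["q"].round(3),plan((.4675,.291,.022),-.135+np.pi/2))
s=eyes.snapshot("side");cv2.imwrite("pics/s2.png",s)
t=eyes.snapshot("top");cv2.imwrite("pics/t2.png",t)
crop(s,150,180,150,120,5,"pics/s2c.png")
crop(t,150,130,100,120,5,"pics/t2c.png")
E
```

```text
[ 0.421  0.432 -0.278  0.861 -0.     0.556] (array([ 1.9,  0.1, 52.3]), array([-0.02,  0.01, -0.01]))
```

View pics/s2c.png

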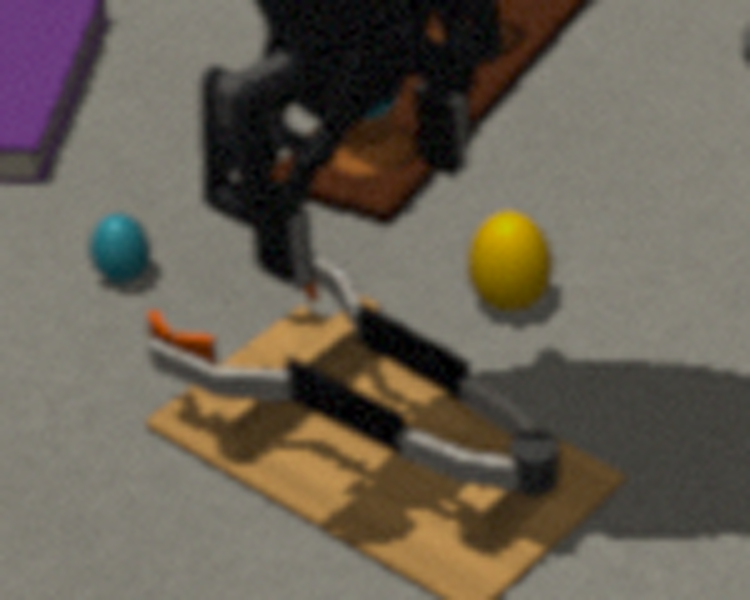

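View pics/t2c.png

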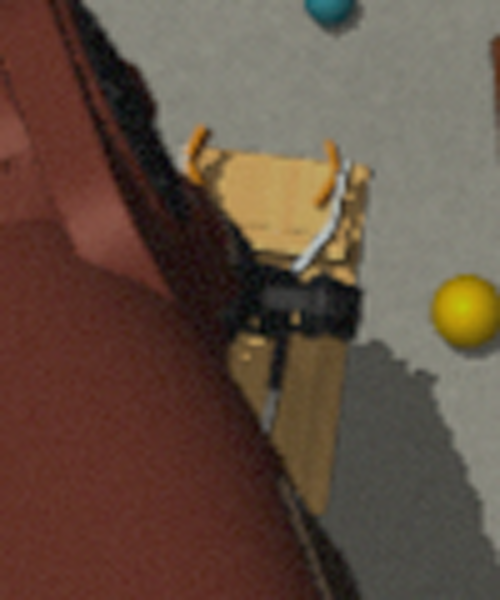

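apply_moves(targets=[2, 0, 18, 0, 0, 0, -1, 0, 0, 18, 0, 0, 0, -1, 0, 0, 16, 0, 0, 0, -1, 0, 0, 0, 0, 0, 0, -1, 0, 0, 0, 0, 0, 0, -1])

```text
time_s: 5.92
position: [0.4681, 0.292, 0.0227]
tool_rot: [2.365, 2.068, 0.001]
force: [0.4, -0.6, 1.5]
width: 0.999
```

```bash
python3 - <<'E'
from h import *
print(state()["force"],plan((.4675,.291,.022),-.135+np.pi/2))
s=eyes.snapshot("side");cv2.imwrite("pics/s3.png",s)
crop(s,150,180,150,120,5,"pics/s3c.png")
for p in ((.4675,.291,.045),): print(proj("side",p))
E
```

```text
[ 0.41926479 -0.59256133  1.47665517] (array([-1. , -0.4,  0.7]), array([ 0.04, -0.03,  0.07]))
[225.43668624 253.92363388]
```

View pics/s3c.png

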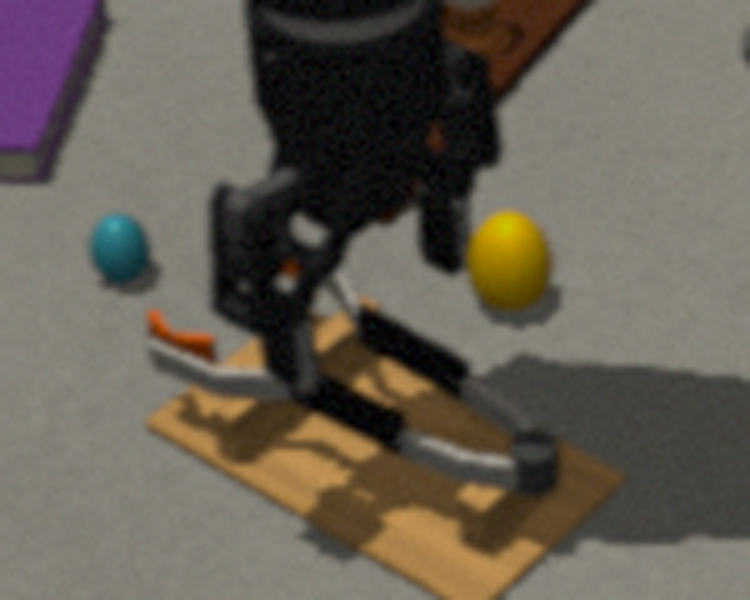

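```bash
python3 - <<'E'
from h import *
for p in ((.474,.334,.036),(.474,.334,.055),(.462,.25,.036),(.462,.25,.055),(.469,.3142,.045),(.465,.271,.045)): print(p,((proj("side",p)-[150,180])*5).round())
E
```

```text
(0.474, 0.334, 0.036) [307. 441.]
(0.474, 0.334, 0.055) [303. 407.]
(0.462, 0.25, 0.036) [442. 335.]
(0.462, 0.25, 0.055) [440. 301.]
(0.469, 0.3142, 0.045) [343. 401.]
(0.465, 0.271, 0.045) [408. 344.]
```

```bash
python3 - <<'E'
from h import *
for z in (.036,.05,.06,.07):
  print(z,[plane("side",(150+a/5,180+b/5),z).round(4) for a,b in((305,400),(270,385),(445,272),(420,262),(395,440),(290,365))])
t=eyes.snapshot("top");cv2.imwrite("pics/t3.png",t)
crop(t,150,130,100,120,5,"pics/t3c.png")
s=cv2.imread("pics/s3.png");g=cv2.convertScaleAbs(s,alpha=2.5,beta=20);crop(g,185,210,75,65,10,"pics/s3d.png")
E
```

```text
0.036 [array([0.4896, 0.3136, 0.036 ]), array([0.5082, 0.313 , 0.036 ]), array([0.4843, 0.213 , 0.036 ]), array([0.4981, 0.2124, 0.036 ]), array([0.4426, 0.3157, 0.036 ]), array([0.5083, 0.2984, 0.036 ])]
0.05 [array([0.4795, 0.3257, 0.05  ]), array([0.4977, 0.3251, 0.05  ]), array([0.4743, 0.2271, 0.05  ]), array([0.4879, 0.2266, 0.05  ]), array([0.4334, 0.3278, 0.05  ]), array([0.4978, 0.3108, 0.05  ])]
0.06 [array([0.4723, 0.3343, 0.06  ]), array([0.4903, 0.3338, 0.06  ]), array([0.4672, 0.2372, 0.06  ]), array([0.4806, 0.2367, 0.06  ]), array([0.4269, 0.3365, 0.06  ]), array([0.4904, 0.3197, 0.06  ])]
0.07 [array([0.4651, 0.343 , 0.07  ]), array([0.4828, 0.3425, 0.07  ]), array([0.4601, 0.2473, 0.07  ]), array([0.4733, 0.2468, 0.07  ]), array([0.4204, 0.3451, 0.07  ]), array([0.4829, 0.3286, 0.07  ])]
```

View pics/t3c.png

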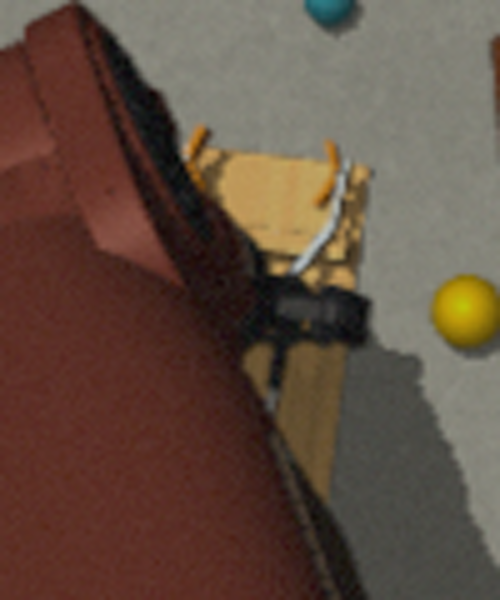

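View pics/s3d.png

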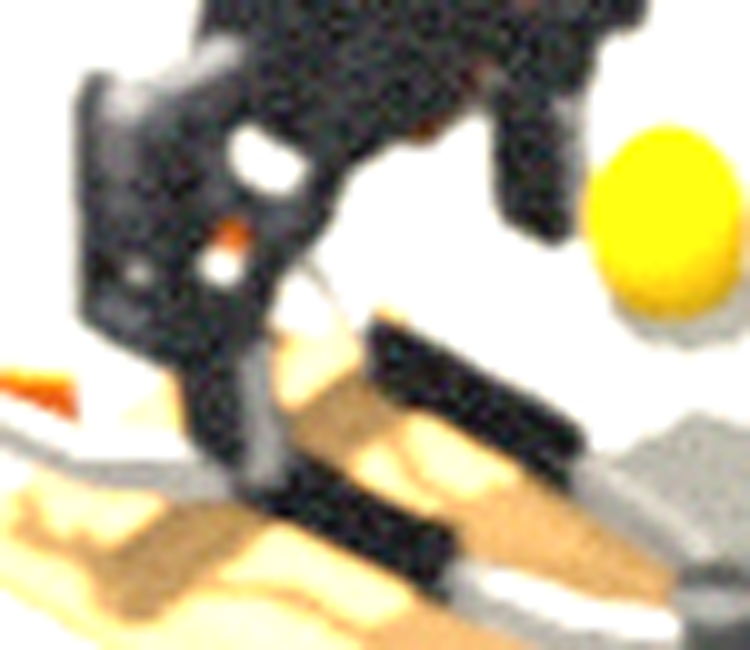

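```bash
python3 - <<'E'
from h import *
for n in("side","top"):
  o,d=ray(n,(280,210));print(n,o.round(3),d.round(3))
for z in(.04,.06,.08,.1):print(z,[plane("top",(150+a/5,130+b/5),z).round(4)[:2] for a,b in((370,298),(365,343),(300,290))])
# sweep of the ray for right finger tip and left
for uv in((240.5,234),(235,231),(210.5,258.5)):
  print(uv,[plane("side",uv,z).round(3).tolist() for z in(.035,.045,.055,.065,.075)])
E
```

```text
side [-0.011  0.916  0.732] [ 0.391 -0.705 -0.592]
top [0.353 0.071 1.337] [ 0.054  0.007 -0.999]
0.04 [array([0.479 , 0.2266]), array([0.4554, 0.2296]), array([0.4839, 0.2634])]
0.06 [array([0.477 , 0.2242]), array([0.4538, 0.2271]), array([0.4819, 0.2604])]
0.08 [array([0.4751, 0.2219]), array([0.4522, 0.2247]), array([0.4799, 0.2575])]
0.1 [array([0.4731, 0.2195]), array([0.4506, 0.2223]), array([0.4779, 0.2545])]
(240.5, 234) [[0.483, 0.209, 0.035], [0.476, 0.219, 0.045], [0.469, 0.229, 0.055], [0.462, 0.24, 0.065], [0.454, 0.25, 0.075]]
(235, 231) [[0.5, 0.206, 0.035], [0.492, 0.216, 0.045], [0.485, 0.226, 0.055], [0.478, 0.237, 0.065], [0.47, 0.247, 0.075]]
(210.5, 258.5) [[0.494, 0.309, 0.035], [0.487, 0.318, 0.045], [0.48, 0.327, 0.055], [0.472, 0.335, 0.065], [0.465, 0.344, 0.075]]
```

apply_moves(targets=[0, 0, 0, 0, 0, 0, -0.4, 0, 0, 0, 0, 0, 0, -0.4, 0, 0, 0, 0, 0, 0, -0.4])

```text
time_s: 6.4
position: [0.4676, 0.2918, 0.0221]
tool_rot: [2.365, 2.068, 0.0]
force: [-0.6, -0.7, 0.9]
width: 0.7
```

```bash
python3 - <<'E'
from h import *
s=eyes.snapshot("side");cv2.imwrite("pics/s4.png",s);print(state()["width"])
g=cv2.convertScaleAbs(s,alpha=2.5,beta=20);crop(g,185,210,75,65,10,"pics/s4d.png")
E
```

```text
0.6971462888536692
```

View pics/s4d.png

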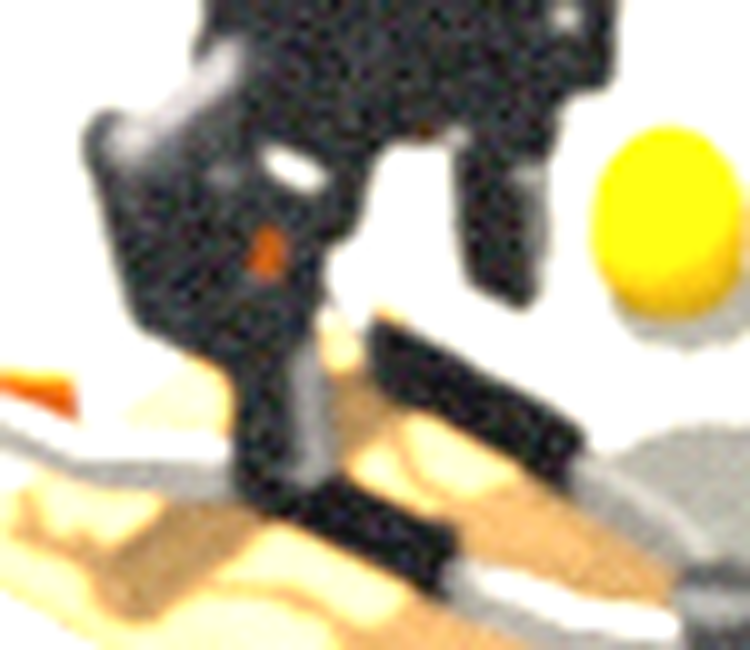

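```bash
python3 - <<'E'
from h import *
for uv in((237.5,240.5),(232,237.5),(216,258.5),(209.5,260)):
  print(uv,[plane("side",uv,z).round(3).tolist() for z in(.035,.045,.055,.065,.075)])
E
```

```text
(237.5, 240.5) [[0.476, 0.232, 0.035], [0.469, 0.241, 0.045], [0.462, 0.251, 0.055], [0.455, 0.261, 0.065], [0.448, 0.271, 0.075]]
(232, 237.5) [[0.493, 0.229, 0.035], [0.486, 0.239, 0.045], [0.478, 0.249, 0.055], [0.471, 0.258, 0.065], [0.464, 0.268, 0.075]]
(216, 258.5) [[0.484, 0.304, 0.035], [0.477, 0.312, 0.045], [0.47, 0.321, 0.055], [0.462, 0.33, 0.065], [0.455, 0.339, 0.075]]
(209.5, 260) [[0.493, 0.314, 0.035], [0.486, 0.323, 0.045], [0.479, 0.332, 0.055], [0.471, 0.34, 0.065], [0.464, 0.349, 0.075]]
```

apply_moves(targets=[0, 0, 5, 0, 0, 0, -0.4, 0, 0, 5, 0, 0, 0, -0.4, 0, 0, 0, 0, 0, 0, -0.4])

```text
time_s: 6.82
position: [0.4671, 0.2915, 0.0114]
tool_rot: [-2.365, -2.068, 0.002]
force: [-0.6, 0.5, 0.2]
width: 0.7
```

```bash
python3 - <<'E'
from h import *
s=eyes.snapshot("side");cv2.imwrite("pics/s5.png",s);print(state()["width"],state()["force"])
g=cv2.convertScaleAbs(s,alpha=1.6,beta=10);crop(g,185,210,75,65,10,"pics/s5d.png")
E
```

```text
0.7024934576121614 [ 0.36663028 -1.05831988  0.05668082]
```

View pics/s5d.png

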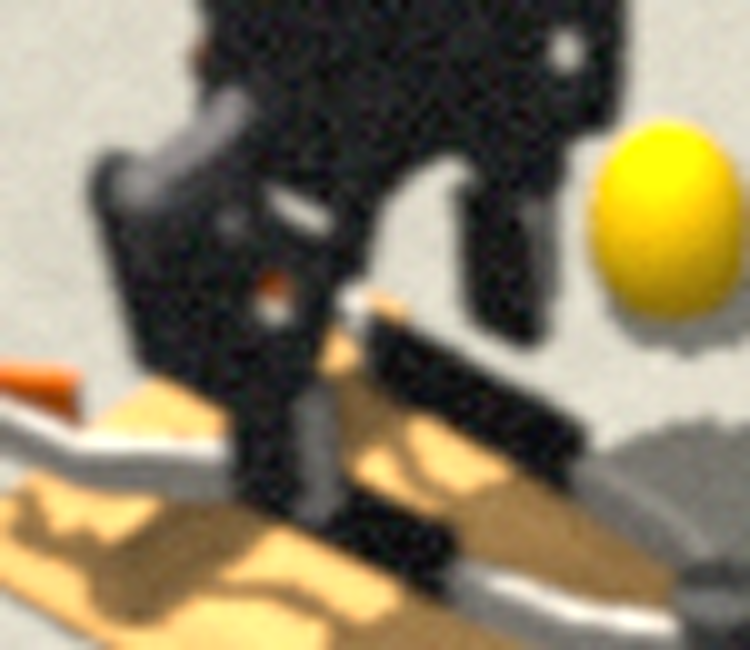

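```bash
python3 - <<'E'
from h import *
for z in(.194,.207,.224,.237):print(z,proj("side",(.176,-.494,z)).round(1))
crop(cv2.imread("pics/side0.png"),440,0,80,100,6,"pics/s0g.png")
for uv in((237.5,244.5),(232.5,242)):
  print(uv,[plane("side",uv,z).round(3).tolist() for z in(.025,.035,.045,.055,.065)])
E
```

```text
0.194 [461.7  87.3]
0.207 [462.7  82.9]
0.224 [464.   77.2]
0.237 [465.   72.7]
(237.5, 244.5) [[0.476, 0.234, 0.025], [0.469, 0.243, 0.035], [0.462, 0.253, 0.045], [0.455, 0.262, 0.055], [0.448, 0.272, 0.065]]
(232.5, 242) [[0.49, 0.232, 0.025], [0.483, 0.241, 0.035], [0.476, 0.251, 0.045], [0.469, 0.261, 0.055], [0.462, 0.27, 0.065]]
```

View pics/s0g.png

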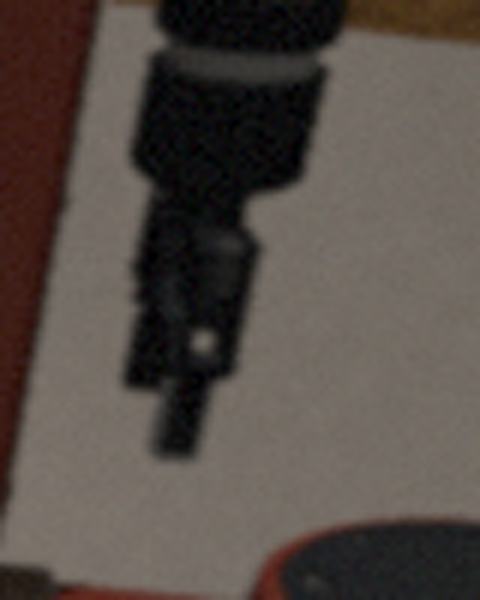

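apply_moves(targets=[0, 0, 3, 0, 0, 0, -0.4, 0, 0, 3, 0, 0, 0, -0.4, 0, 0, 0, 0, 0, 0, -0.4])

```text
time_s: 7.25
position: [0.4673, 0.2917, 0.0057]
tool_rot: [-2.365, -2.068, 0.001]
force: [-0.3, 0.0, 0.1]
width: 0.702
```

```bash
python3 - <<'E'
from h import *
s=eyes.snapshot("side");cv2.imwrite("pics/s6.png",s);print(state()["width"],state()["force"])
g=cv2.convertScaleAbs(s,alpha=1.6,beta=10);crop(g,185,210,75,65,10,"pics/s6d.png")
E
```

```text
0.7006894946938343 [ 0.29990114  0.1992855  -0.54470161]
```

View pics/s6d.png

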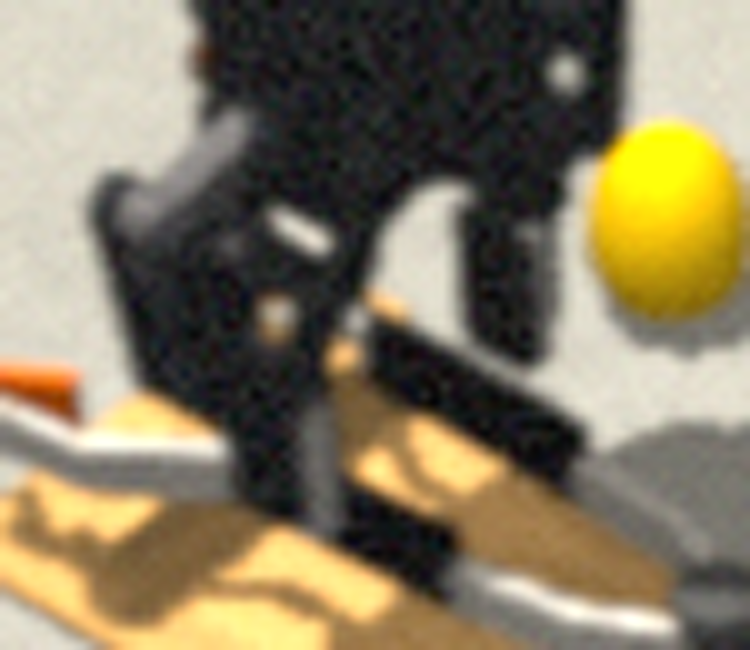

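```bash
python3 - <<'E'
from h import *
from scipy.optimize import least_squares
th=-.135;f=np.array([np.cos(th),np.sin(th),0]);l=np.array([-np.sin(th),np.cos(th),0])
obs=[((218.5,262.5),.0298),((238,246.2),-.0298)]
def r(p):
  return np.concatenate([proj("side",np.array(p)+l*s-.011*f)-uv for uv,s in obs])
s=least_squares(r,[.467,.291,.03]);print(s.x,s.fun)
# edge-of-land check: same style for land far/near ends
print(tri((190.2,193.),(218.,260.4)),tri((206.2,195.4),(231.4,249.7)))
for u in((185+58.0,210+46.0),(185+37.5,210+32.5)):print("right land top -x/+x end",plane("side",u,.056))
print("left land top -x end",plane("side",(185+45.5,210+53.5),.056))
E
```

```text
[0.44736826 0.32031205 0.08126081] [-0.15944376 -0.19888063  0.16594564  0.20699069]
(array([0.47097337, 0.31456774, 0.04388897]), np.float64(0.0011588136708452598)) (array([0.46434786, 0.27294213, 0.04438106]), np.float64(0.00013593006948196172))
right land top -x/+x end [0.42428829 0.28886649 0.056     ]
right land top -x/+x end [0.48612371 0.27339877 0.056     ]
left land top -x end [0.43428443 0.32043364 0.056     ]
```

apply_moves(targets=[0, 0, 0, 0, 0, 0, -0.09, 0, 0, 0, 0, 0, 0, -0.09, 0, 0, 0, 0, 0, 0, -0.09], force=20)

```text
time_s: 7.68
position: [0.4678, 0.2919, 0.0063]
tool_rot: [2.365, 2.068, 0.001]
force: [-1.1, 1.1, 3.4]
width: 0.55
```

```bash
python3 - <<'E'
from h import *
s=eyes.snapshot("side");cv2.imwrite("pics/s7.png",s);print(state()["width"]*85,state()["force"])
g=cv2.convertScaleAbs(s,alpha=2.2,beta=20);crop(g,185,210,75,65,10,"pics/s7d.png")
t=eyes.snapshot("top");crop(cv2.convertScaleAbs(t,alpha=2,beta=10),170,140,60,90,6.5,"pics/t7d.png")
E
```

```text
46.67694198472289 [-0.63461767  0.62789112  5.14586047]
```

View pics/s7d.png

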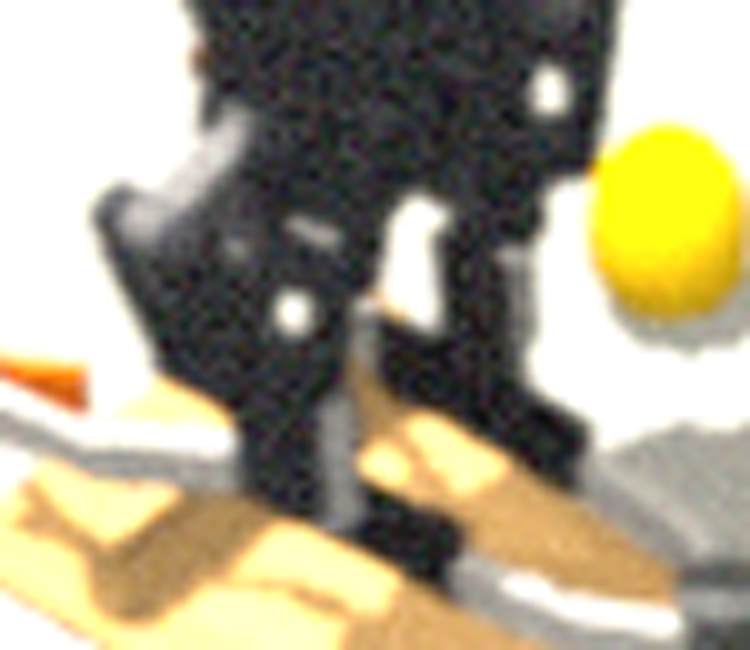

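View pics/t7d.png

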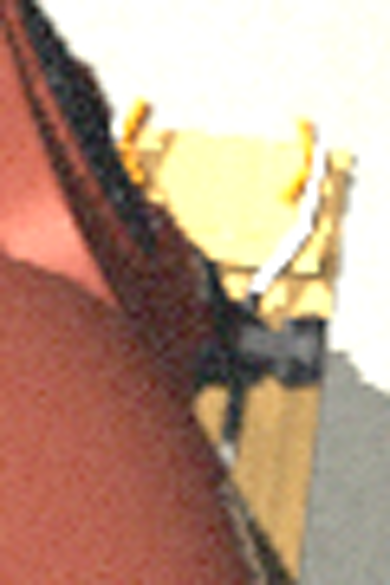

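apply_moves(targets=[0, 0, 0, 0, 0, 0, 0.04, 0, 0, 0, 0, 0, 0, 0.04, 0, 0, 0, 0, 0, 0, 0.04], force=30)

```text
time_s: 8.15
position: [0.4682, 0.2921, 0.0066]
tool_rot: [2.365, 2.068, 0.002]
force: [-0.9, 0.3, 7.5]
width: 0.48
```

```bash
python3 - <<'E'
from h import *
s=eyes.snapshot("side");cv2.imwrite("pics/s8.png",s);print(state()["width"]*85,state()["force"],state()["position"])
g=cv2.convertScaleAbs(s,alpha=2.2,beta=20);crop(g,165,210,100,75,7.5,"pics/s8d.png")
E
```

```text
41.12565455230711 [-0.95185874  0.73898694  8.02906016] [0.46822497 0.29207402 0.00663488]
```

View pics/s8d.png

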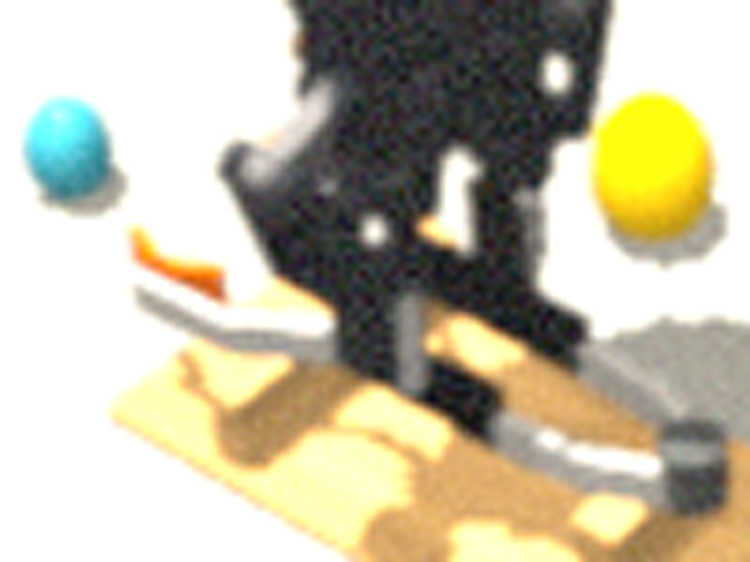

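apply_moves(targets=[0, 0, -3, 0, 0, 0, 0.04, 0, 0, -8, 0, 0, 0, 0.04, 0, 0, -15, 0, 0, 0, 0.04, 0, 0, -24, 0, 0, 0, 0.04, 0, 0, -24, 0, 0, 0, 0.04, 0, 0, -16, 0, 0, 0, 0.04, 0, 0, 0, 0, 0, 0, 0.04])

```text
time_s: 9.07
position: [0.4686, 0.2922, 0.0978]
tool_rot: [2.364, 2.068, 0.005]
force: [0.5, 1.2, -0.8]
width: 0.477
```

```bash
python3 - <<'E'
from h import *
s=eyes.snapshot("side");cv2.imwrite("pics/s9.png",s);print(state()["width"]*85,state()["force"],state()["position"])
crop(cv2.convertScaleAbs(s,alpha=1.5,beta=20),140,140,150,120,5,"pics/s9d.png")
t=eyes.snapshot("top");cv2.imwrite("pics/t9.png",t);crop(cv2.convertScaleAbs(t,alpha=1.5,beta=10),160,110,120,120,5,"pics/t9d.png")
E
```

```text
41.3672624292769 [ 0.23803181 -0.63224994 -1.63107718] [0.46796265 0.29193749 0.0967636 ]
```

View pics/s9d.png

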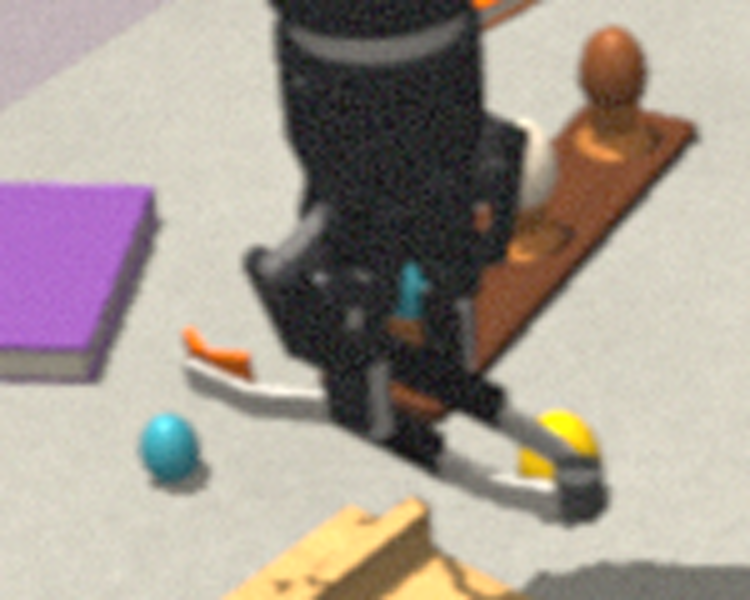

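View pics/t9d.png

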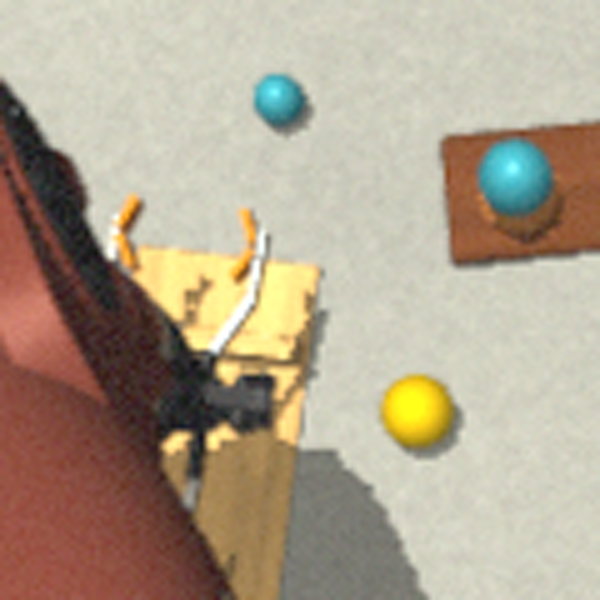

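```bash
python3 - <<'E'
from h import *
t=cv2.imread("pics/t9.png");s=cv2.imread("pics/s9.png")
print(blobs(t,(5,150,90),(18,255,255),(175,140,40,35),5))
print(blobs(s,(4,170,90),(14,255,255),(170,195,30,30),3))
print(tri((185.4,156.4),(183,211)))
for z in(.125,.135,.145):
  a=plane("top",(185.4,156.4),z);b=plane("top",(209.4,158),z);print(z,(a+b)/2,np.linalg.norm(a-b))
  print(" pivot",plane("side",(256,236),z))
f=np.array([np.cos(-.135),np.sin(-.135),0]);g=np.array([.468,.292,.1356]);print("pred tip,pivot",g+.085*f,g-.085*f)
E
```

```text
[([183, 149, 5, 15, 27], [185.0, 156.56]), ([208, 152, 3, 7, 10], [209.4, 154.6]), ([206, 160, 5, 7, 16], [207.62, 162.88])]
[([177, 206, 12, 7, 28], [182.11, 209.89])]
(array([0.55264753, 0.30803887, 0.1385899 ]), np.float64(0.000521681205500429))
0.125 [0.55206086 0.28098397 0.125     ] 0.0594080248690413
 pivot [0.38905519 0.2910781  0.125     ]
0.135 [0.55041864 0.27925454 0.135     ] 0.05891782692558226
 pivot [0.38245797 0.30138425 0.135     ]
0.145 [0.54877641 0.27752511 0.145     ] 0.05842762898212311
 pivot [0.37586074 0.31169039 0.145     ]
pred tip,pivot [0.55222661 0.28055982 0.1356    ] [0.38377339 0.30344018 0.1356    ]
```

apply_moves(targets=[-20, 3, 0, 0, 0, 0, 0.04, -36, 5, 0, 0, 0, 0, 0.04, -36, 5, 0, 0, 0, 0, 0.04, -36, 5, 0, 0, 0, 0, 0.04, -36, 5, 0, 0, 0, 0, 0.04, -30, 3, 0, 0, 0, 0, 0.04, -19, 2, 0, 0, 0, -6, 0.04, 0, 0, 0, 0, 0, -8, 0.04, 0, 0, 0, 0, 0, -8, 0.04, 0, 0, 0, 0, 0, -7, 0.04, 0, 0, 0, 0, 0, 0, 0.04, 0, 0, 0, 0, 0, 0, 0.04])

```text
time_s: 10.68
position: [0.4665, 0.0765, 0.0957]
tool_rot: [-1.775, -2.591, 0.001]
force: [-0.6, -0.6, -2.6]
width: 0.479
```

```bash
python3 - <<'E'
from h import *
s=eyes.snapshot("side");cv2.imwrite("pics/s10.png",s);st=state();print(st["width"]*85,st["force"],st["position"],st["q"].round(3))
R=Rn.from_rotvec(st["tool_rot"]).as_matrix();print("tongs yaw",np.arctan2(R[1,1],R[0,1]))
crop(cv2.convertScaleAbs(s,alpha=1.5,beta=20),170,120,160,128,4.6,"pics/s10d.png")
t=eyes.snapshot("top");cv2.imwrite("pics/t10.png",t);crop(cv2.convertScaleAbs(t,alpha=1.5,beta=10),210,110,120,120,5,"pics/t10d.png")
E
```

```text
40.909625256115845 [ 0.46078256  0.26348302 -1.03583601] [0.46660655 0.07662093 0.09579266] [ 0.008  0.278 -0.45   0.844 -0.    -0.362]
tongs yaw 0.3700522512626364
```

View pics/s10d.png

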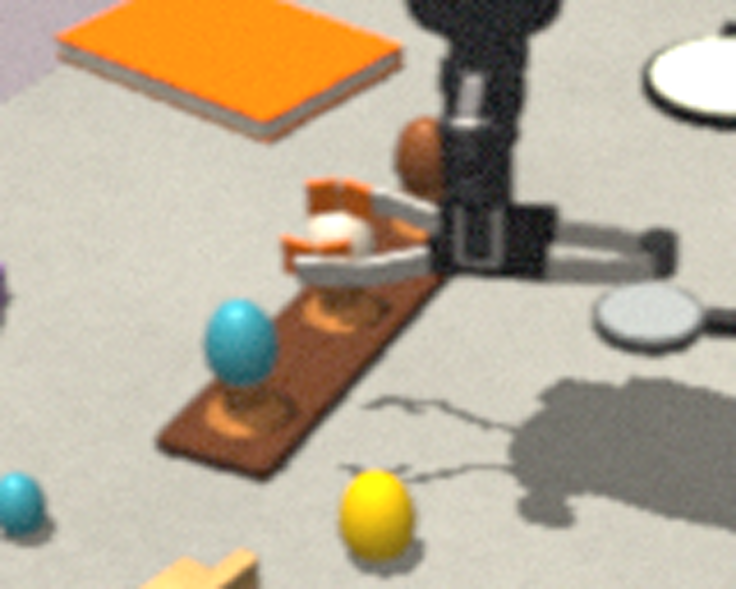

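View pics/t10d.png

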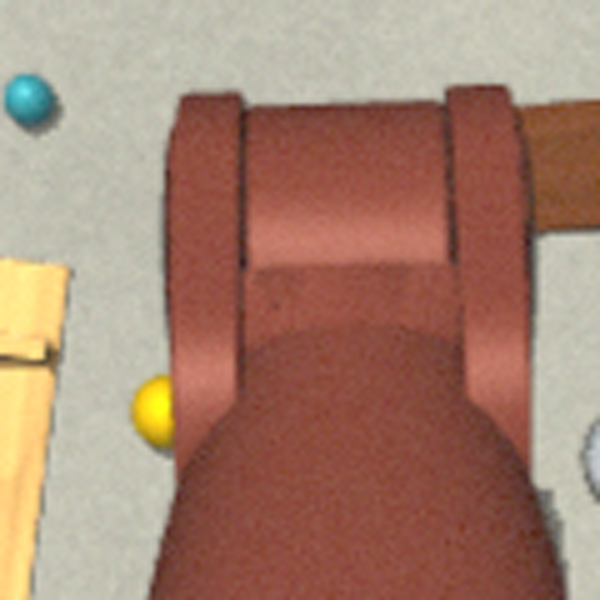

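```bash
python3 - <<'E'
from h import *
s=cv2.imread("pics/s10.png")
print(blobs(s,(4,170,90),(14,255,255),(228,152,40,35),3))
K,R,t=cal("side")
for z in(.125,.1335,.142):print(z,plane("side",(241,168.7),z))
u=np.array([np.cos(.36),np.sin(.36),0]);print("pred",np.array([.4666,.0766,.1335])+.083*u)
E
```

```text
[([237, 159, 6, 2, 11], [239.73, 159.55]), ([245, 159, 5, 4, 10], [247.0, 160.5]), ([255, 168, 8, 5, 20], [258.3, 170.1]), ([232, 172, 14, 3, 23], [237.65, 173.17]), ([236, 184, 4, 3, 7], [237.57, 185.43])]
0.125 [0.55118875 0.09241993 0.125     ]
0.1335 [0.54330966 0.10396331 0.1335    ]
0.142 [0.53543057 0.11550668 0.142     ]
pred [0.54427944 0.10583876 0.1335    ]
```

apply_moves(targets=[0, 0, 15, 0, 0, 0, 0.04, 0, 0, 25, 0, 0, 0, 0.04, 0, 0, 20, 0, 0, 0, 0.04, 0, 0, 12, 0, 0, 0, 0.04, 0, 0, 7, 0, 0, 0, 0.04, 0, 0, 0, 0, 0, 0, 0.04, 0, 0, 0, 0, 0, 0, 0.04])

```text
time_s: 11.65
position: [0.4674, 0.0769, 0.0175]
tool_rot: [1.771, 2.594, 0.001]
force: [-0.0, -0.5, -1.0]
width: 0.483
```

```bash
python3 - <<'E'
from h import *
s=eyes.snapshot("side");cv2.imwrite("pics/s11.png",s);st=state();print(st["width"]*85,st["force"],st["position"],st["q"].round(3))
crop(cv2.convertScaleAbs(s,alpha=1.5,beta=20),190,150,100,90,7,"pics/s11d.png")
E
```

```text
40.905985547602754 [ 0.46012516 -0.06531649 -0.01739132] [0.46749114 0.07694269 0.01757622] [ 0.009  0.38  -0.55   0.64  -0.    -0.364]
```

View pics/s11d.png

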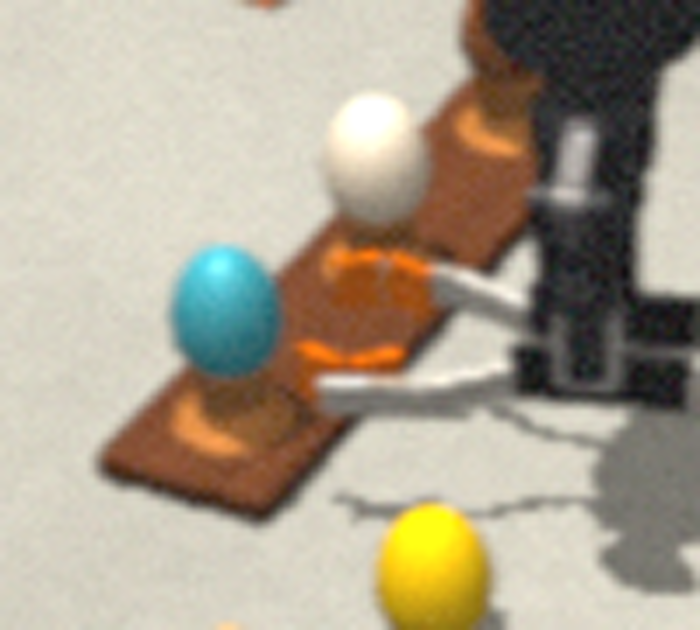

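apply_moves(targets=[-0.5, 10, 1, 0, 0, 0, 0.04, -0.5, 12, 1, 0, 0, 0, 0.04, 0, 8, 0, 0, 0, 0, 0.04, 0, 0, 0, 0, 0, 0, 0.04])

```text
time_s: 12.2
position: [0.496, 0.0872, 0.0149]
tool_rot: [1.771, 2.594, 0.0]
force: [-0.1, -0.3, -0.7]
width: 0.479
```

```bash
python3 - <<'E'
from h import *
s=eyes.snapshot("side");cv2.imwrite("pics/s12.png",s);st=state();print(st["width"]*85,st["force"],st["position"])
crop(cv2.convertScaleAbs(s,alpha=1.5,beta=20),190,150,100,90,7,"pics/s12d.png")
E
```

```text
41.183556836599486 [-0.07574084 -0.73085166 -1.14348066] [0.49525935 0.08704064 0.01482012]
```

View pics/s12d.png

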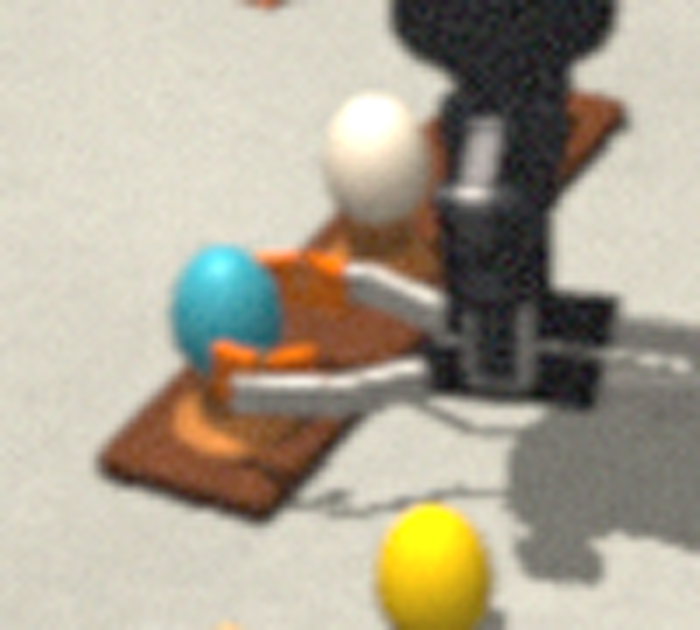

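apply_moves(targets=[-0.3, 8, 0, 0, 0, 0, 0.04, -0.2, 8, 0, 0, 0, 0, 0.04, 0, 3.5, 0, 0, 0, 0, 0.04, 0, 0, 0, 0, 0, 0, 0.04])

```text
time_s: 12.75
position: [0.5138, 0.0936, 0.015]
tool_rot: [1.772, 2.594, -0.0]
force: [-0.0, 0.6, -0.9]
width: 0.482
```

```bash
python3 - <<'E'
from h import *
s=eyes.snapshot("side");cv2.imwrite("pics/s13.png",s);st=state();print(st["width"]*85,st["force"],st["position"])
crop(cv2.convertScaleAbs(s,alpha=1.5,beta=20),190,150,100,90,7,"pics/s13d.png")
E
```

```text
40.90116465597721 [ 0.74774191 -0.03550964 -1.07838808] [0.51344439 0.09357037 0.01491316]
```

View pics/s13d.png

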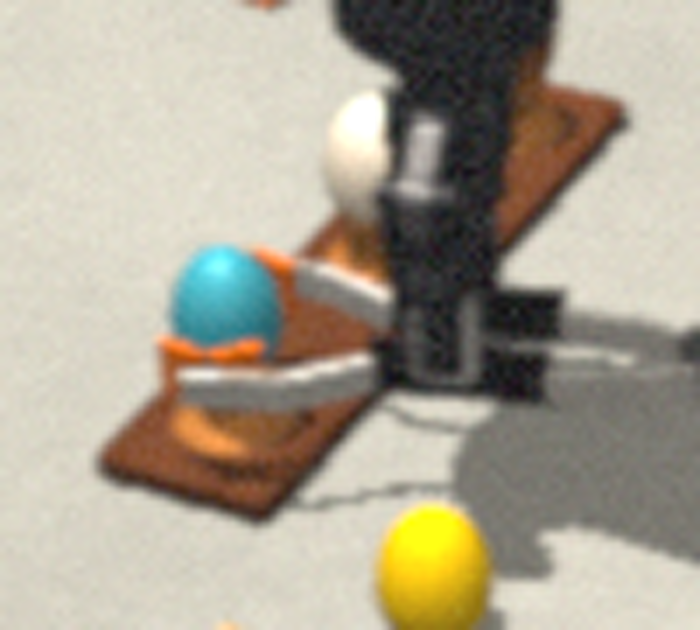

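apply_moves(targets=[0, 0, 0, 0, 0, 0, 0.12, 0, 0, 0, 0, 0, 0, 0.18, 0, 0, 0, 0, 0, 0, 0.24, 0, 0, 0, 0, 0, 0, 0.32, 0, 0, 0, 0, 0, 0, 0.4, 0, 0, 0, 0, 0, 0, 0.4, 0, 0, 0, 0, 0, 0, 0.4], force=30)

```text
time_s: 13.68
position: [0.5136, 0.0936, 0.015]
tool_rot: [-1.772, -2.594, -0.0]
force: [-0.3, 1.2, -0.8]
width: 0.362
```

```bash
python3 - <<'E'
from h import *
s=eyes.snapshot("side");cv2.imwrite("pics/s14.png",s);st=state();print(st["width"]*85,st["force"],st["position"])
crop(cv2.convertScaleAbs(s,alpha=1.5,beta=20),190,150,100,90,7,"pics/s14d.png")
E
```

```text
30.799152885075927 [-0.94693868 -0.14095736 -0.24296295] [0.51355809 0.09358473 0.01500339]
```

View pics/s14d.png

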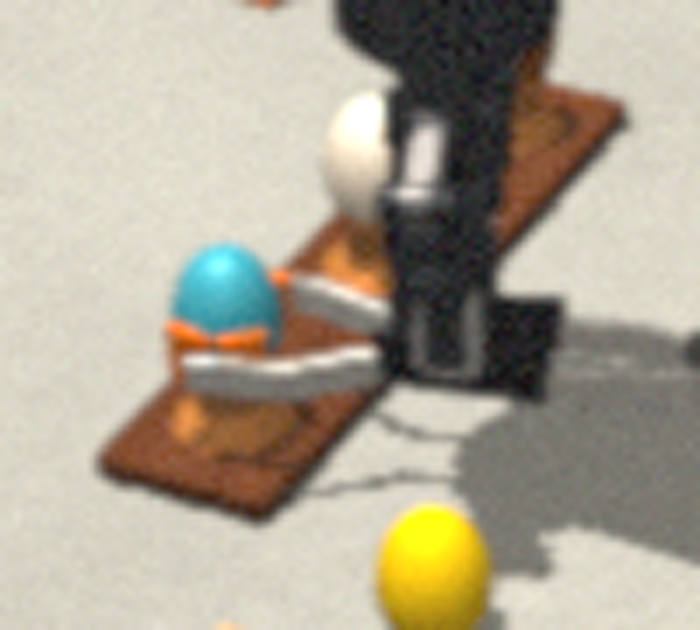

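apply_moves(targets=[0, 0, -3, 0, 0, 0, 0.4, 0, 0, -8, 0, 0, 0, 0.4, 0, 0, -14, 0, 0, 0, 0.4, 0, 0, -20, 0, 0, 0, 0.4, 0, 0, -20, 0, 0, 0, 0.4, 0, 0, -15, 0, 0, 0, 0.4, 0, 0, -5, 0, 0, 0, 0.4, 0, 0, 0, 0, 0, 0, 0.4])

```text
time_s: 14.72
position: [0.5136, 0.0936, 0.1001]
tool_rot: [1.772, 2.594, 0.0]
force: [0.4, -0.3, -1.1]
width: 0.365
```

```bash
python3 - <<'E'
from h import *
s=eyes.snapshot("side");cv2.imwrite("pics/s15.png",s);st=state();print(st["width"]*85,st["force"],st["position"],st["q"].round(3))
crop(cv2.convertScaleAbs(s,alpha=1.5,beta=20),190,110,120,110,6,"pics/s15d.png")
for ψ in(-.3,-.6,.37):print(ψ,plan(np.array([.523,-.3635,.115])-.083*np.array([np.cos(ψ-.01),np.sin(ψ-.01),0]),ψ+np.pi/2))
E
```

```text
30.832213095030234 [-0.9270297   0.11601306 -1.6652427 ] [0.51330454 0.09353297 0.09967937] [ 0.04   0.359 -0.319  0.894  0.    -0.332]
-0.3 (array([-376.9, -221.7,  -15.3]), array([-3.000e-02, -0.000e+00,  3.853e+01]))
-0.6 (array([-360.2, -203.3,  -15.3]), array([-3.000e-02,  0.000e+00,  5.572e+01]))
0.37 (array([-428.2, -240.3,  -15.3]), array([-0.03, -0.01,  0.14]))
```

View pics/s15d.png

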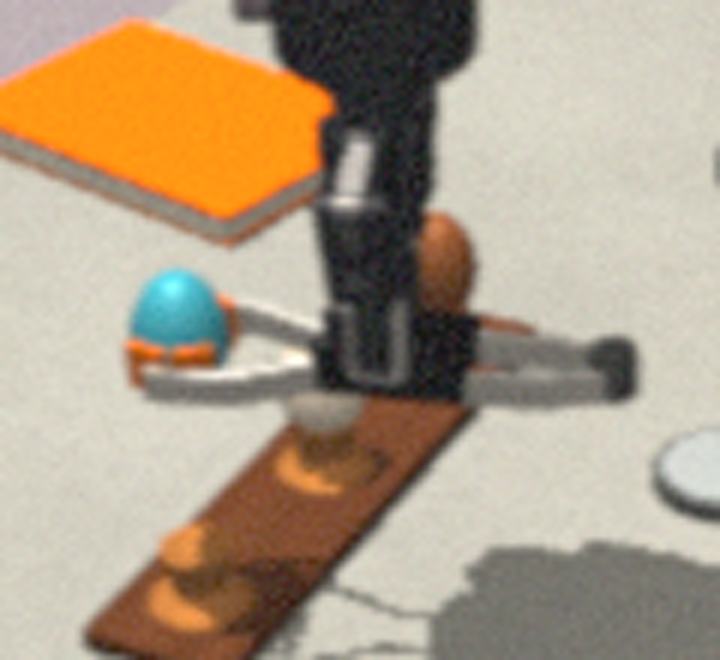

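apply_moves(targets=[-9, -5, -5, 0, 0, 0, 0.4, -18, -10, -5, 0, 0, 0, 0.4, -26, -15, -5, 0, 0, 0, 0.4, -26, -15, 0, 0, 0, 0, 0.4, -26, -15, 0, 0, 0, 0, 0.4, -26, -15, 0, 0, 0, 0, 0.4, -26, -15, 0, 0, 0, 0, 0.4, -26, -14, 0, 0, 0, 0, 0.4, -26, -14, 0, 0, 0, 0, 0.4, -26, -14, 0, 0, 0, 0, 0.4, -26, -14, 0, 0, 0, 0, 0.4, -26, -14, 0, 0, 0, 0, 0.4])

```text
time_s: 16.27
position: [0.4681, -0.2333, 0.1148]
tool_rot: [-1.772, -2.593, 0.0]
force: [0.3, -0.1, -1.8]
width: 0.365
```

apply_moves(targets=[-26, -15, 0, 0, 0, 0, 0.4, -26, -15, 0, 0, 0, 0, 0.4, -26, -15, 0, 0, 0, 0, 0.4, -26, -15, 0, 0, 0, 0, 0.4, -18, -10, 0, 0, 0, 0, 0.4, -11, -7, 0, 0, 0, 0, 0.4, -6, -3, 0, 0, 0, 0, 0.4, 0, 0, 0, 0, 0, 0, 0.4, 0, 0, 0, 0, 0, 0, 0.4])

```text
time_s: 17.4
position: [0.4452, -0.3898, 0.115]
tool_rot: [-1.771, -2.595, -0.0]
force: [-0.5, -0.2, -0.8]
width: 0.363
```

```bash
python3 - <<'E'
from h import *
s=eyes.snapshot("side");cv2.imwrite("pics/s16.png",s);t=eyes.snapshot("top");cv2.imwrite("pics/t16.png",t)
st=state();print(st["width"]*85,st["force"],st["position"],st["q"].round(3))
f=np.array([np.cos(.36),np.sin(.36),0]);e=st["position"]+.083*f+[0,0,.038];print("egg pred",e)
print(plan(np.array([.523,-.3635,.115])-.083*f))
E
```

```text
30.987720876818972 [ 0.46048349 -0.26590882 -1.16519241] [ 0.44523385 -0.38995124  0.11508412] [-0.843  0.469 -0.099  1.003  0.    -1.216]
egg pred [ 0.52291328 -0.36071248  0.15308412]
[-2.6 -0.9  0.1]
```

View pics/s16.png

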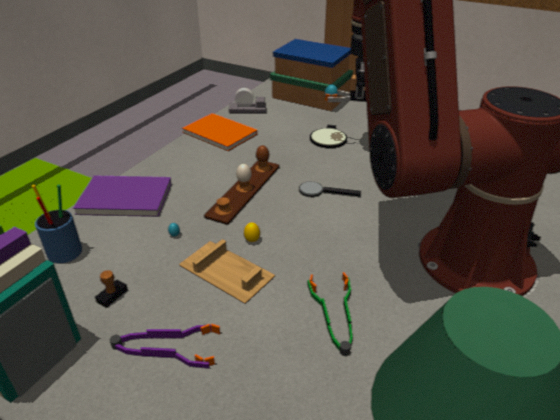

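View pics/t16.png

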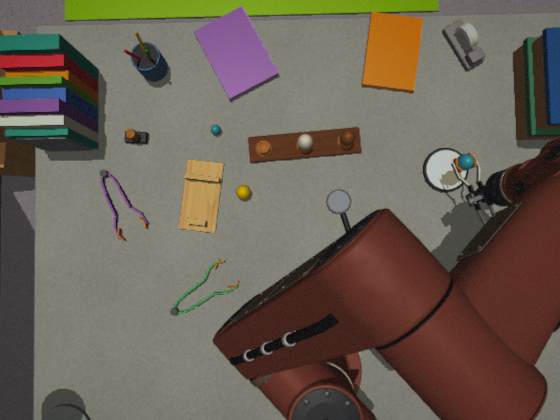

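```bash
python3 - <<'E'
from h import *
t=cv2.imread("pics/t16.png");s=cv2.imread("pics/s16.png")
a=blobs(t,(80,80,40),(110,255,255),(450,145,35,35),20);b=blobs(s,(80,80,40),(110,255,255),(318,78,30,30),10);print(a,b)
print(tri(a[0][1],b[0][1]));
for z in(.153,.16):print(plane("top",a[0][1],z))
crop(cv2.convertScaleAbs(s,alpha=1.5,beta=20),295,70,80,80,7,"pics/s16d.png")
E
```

```text
[([458, 154, 16, 16, 205], [465.44, 161.2])] [([324, 84, 14, 10, 103], [330.87, 88.64])]
(array([ 0.52153468, -0.35692059,  0.17030024]), np.float64(4.642812838614568e-05))
[ 0.52401174 -0.36328146  0.153     ]
[ 0.52300084 -0.36071143  0.16      ]
```

View pics/s16d.png

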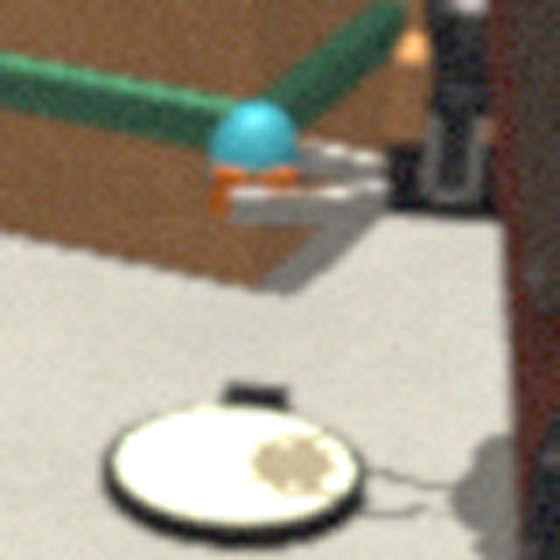

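apply_moves(targets=[-2, 0, 0, 0, 0, 0, 0.4, 0, 0, 0, 0, 0, 0, 0.4, 0, 0, 0, 0, 0, 0, 0.4, 0, 0, 0, 0, 0, 0, 0.4])

```text
time_s: 18.0
position: [0.4458, -0.3924, 0.115]
tool_rot: [-1.772, -2.594, -0.0]
force: [0.0, 0.6, -1.3]
width: 0.372
```

```bash
python3 - <<'E'
from h import *
from station import sign_off
t=eyes.snapshot("top");st=state()
a=blobs(t,(80,80,40),(110,255,255),(450,145,35,35),20);print(a,plane("top",a[0][1],.158),st["dq"].round(3),st["width"]*85,st["position"])
print(sign_off())
E
```

```text
[([459, 154, 16, 16, 200], [466.48, 161.01])] [ 0.52368984 -0.36391005  0.158     ] [ 0.     0.    -0.001  0.002  0.    -0.   ] 31.09728240669669 [ 0.44573876 -0.39242212  0.11498494]
the job is handed in; nothing more can be done
None
```

I picked up the steel tongs by the black lands, closed them on the blue egg and lifted it out of its cup. I handed the job in at about 18 s with the egg still held in the tongs over the light pad.

- **Position:** the last top picture puts the egg at about (0.524, -0.364). The pad's centre measured (0.522 to 0.524, -0.360 to -0.364) across the two cameras.
- **Height:** by the arm's readings, the egg's bottom is about 12 cm above the pad.
- **Hold:** the arm was still, and the lands stood steady at about 31 mm with a 30 N grip.
- **Other things:** the pictures taken over the pad, before a last 2 mm nudge, show the white and brown eggs in their cups. The stamp, magnifier and look-alikes are where they started.

**Disagreements:**
- **Finger height:** the pictures showed the fingertips about 3 cm higher than the reported tool position implied. I set the grasp height by the pictures.
- **Upward force:** the wrist read about 8 N upward as the fingers closed on the lands. It was gone after the lift.
- **Egg height:** the two cameras together put the visible (upper) part of the egg at 0.170 m. The arm's readings put its widest point at 0.153 m. Either value clears the 6 cm limit.

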